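# Level the hinged siding

## Robot

A 7-joint arm with a two-finger parallel gripper is mounted at the origin on a cart in front of the work surface, level with it; the furniture and walls round the work are solid. World frame = base frame: x ahead of the robot, y to its left, z up, the work surface at z = 0. Lengths are in m, angles in rad, forces in N, time in s.
With the tool pointing down it reaches from about 0.35 to 0.9 m from the base axis. Payload 19.9 kg.
Tool frame: the origin (TCP) lies at the very end of the fingers, on their centre line; the grasp point (between the pads) lies 19 mm behind it (robot.grasp_offset is the distance from the TCP to the grasp point, in m); z points along the fingers, y is the line along which they close (so a half turn about z gives the same grasp; the last joint's range is limited). The gripper opens to 85 mm and grips with 20 to 120 N. Pads are 22 mm wide; open, the fingers measure 114 mm over their backs; the gripper's body (76 mm by 85 mm) begins 54 mm behind the grasp point. The pads swing forward as they close: fully open they stand 13 mm farther back than shut.
Start: joints at [1.123, 0.417, -0.01, 1.614, 0.005, 1.111, -0.053], TCP at [0.247, -0.574, 0.231] pointing down, gripper open.
Joint ranges: [-2.81, 2.81], [-0.39, 2.02], [-1.27, 1.25], [0.06, 2.57], [-1.19, 4.33], [0.19, 2], [-2.82, 2.82]. Speed limits (rad/s): [1.89, 1.89, 2.39, 2.39, 3.01, 3.01, 3.01].

## Interface

Orientations are given as [roll, pitch, yaw] about the fixed x, y, z axes, in that order (R = Rz(yaw) Ry(pitch) Rx(roll)).
In Python, from cell import robot, optics gives the robot as it stands.
- The arm moves only by the tool move_arm, never from a script. Its argument "targets" is a list of rows, each a list of 3 entries, a list of its own where there are three numbers: the shift along the tool's x, y, z in mm, then the turn, a rotation vector about the tool's x, y, z in rad, then the closure, from 0 (fully open) to 1 (shut). In form: [[[dx, dy, dz], [rx, ry, rz], fingers], ...]. A call has exactly 8 rows; each row is the pose to reach, as a shift and turn from the pose commanded when the call began, along the tool's axes at that moment; what a row does not reach only later rows make up. A row lasts 1/10 s, in which the tool goes at most 50 mm and 8.59 degrees, less where a joint would pass 70% of its speed; a pose out of reach is approached as far as the arm can. A call with a gripper value outside its range is refused whole. The fingers move at their own pace and stop on an object; "force" is the grip in N (left out, the last holds). Time passes only in rows, so rows that repeat a pose let the fingers close, or fill a call up. It gives the time, the measured TCP pose, the force, the opening and the grip force at its end, in the units of the state.
- robot.get_obs(): the state, without advancing time (a new reading comes with each control period).
- optics.get_image(name): name is "scene" or "top"; returns a dict with "img" (480x640x3 uint8, red, green, blue), "mtx" (3x3 intrinsics, pixels), "world_from_camera" (4x4, takes a point from camera to world coordinates). Camera axes: x right, y down, z forward; pixel columns grow to the right and rows downward; lengths in m; the calibration is good to about 2 mm. A picture is of the moment at which its call begins. There is no depth.
- robot.close_job(): hands the job in; it is judged then, once.
The state is a dict: "time": time; "q": joint angles; "qd": joint speeds; "joint_efforts": joint torques, N m; "eef_pos": TCP position; "ee_rot": TCP orientation; "ft_force": force on the tool from outside, world axes, zero at the start; "ft_torque": the same for the moment, N m; "opening": finger opening in m; "grasp_force": force on a finger pad.
Only numpy, scipy, OpenCV 4.12 (cv2) and the standard library are available. Lean on these libraries where they do the work, as an engineer would, in place of code of your own. Each camera call takes 0.05 s, during which the arm holds its last target. There are 200 camera calls.

## Task

Swing the raised siding board down onto its levelling foot, lay the spirit level along the middle of the track and wind the foot's crank until the bubble stands between the two black lines. The hinge is stiff and holds the board wherever it is, so the reading only counts with the level lying flat and pressed down so that the foot stands on its packer: finish with your hand still gently pressing the level onto the rails and the bubble between the lines, without letting go. Leave the other things on the bench alone.

Things in the scene. Friction and masses are not known exactly. Their poses are not given: they have to be found in the camera images.
- siding (a joint): Tilt of the siding board, rad: 0 level, positive free end raised (starts 0.2 to 0.4). Plywood, 90 mm wide, 300 long, 12 thick, hinged at one end to a base fixed on the bench, model track down its middle. The stiff hinge (0.9 N m) keeps the board where it is put, also under the level's weight; it does not sink by itself when the foot is wound in. A push of 3 to 8 N near the free end moves it down.
- track_mid (a point): Middle of the track on the rail heads; the board's frame: z up out of the board, +y along the track to the hinge, x across. The hinge axis (along x, 58 mm above the bench) is 115 mm off in +y and 12.5 mm below. Track 206 mm long (y -103 to 103), 30 mm wide; a red buffer stop at its -y end reaches 9 mm above the rails. Board's upper face: 6.5 mm below the rails.
- foot_axis (a point): Point on the levelling foot's screw axis at the board's upper face, 270 mm from the hinge axis (155 mm from track_mid in -y); axes as track_mid. The screw (8 mm thick) goes through the board, its round rubber foot below, the crank on top.
- crank (a joint): Crank angle on the foot's screw, rad, positive = clockwise from above: one clockwise turn pushes the foot out 8 mm and raises the free end 8 mm (0.030 rad of tilt), anticlockwise lowers it. Range -10 to 10, starts -1.6 to 1.6, stays where left (friction 0.06 N m). At 0 the board is level on 12 mm of packing: the thin packer needs about +4.7, the thick one about -4.7.
- handle (a point): Middle of the crank's upright black handle (round, 15 mm across, 37 high, spins on its pin), 32 mm from the screw axis; its top is 15 mm above this point, the crank arm 22 mm below, the hub's top (22 mm across, on the axis) 17 mm below. With the foot on its packer this point stays at one height while winding: 129 mm above the bench on the thin, 141 on the thick packer. It clears a level mid-track.
- level: Yellow pocket spirit level, 22 mm wide (x), 140 long (y), 34 high, 0.18 kg, loose. Origin in the middle of its underside, z up. A 19 mm high block, raised to 34 mm over the outer 39 mm at each end; between these lies the yellow-green vial (14 mm thick, top at 33 mm). May lie either way round.
- bubble (a joint): Place of the white bubble (21 mm long) along the vial, m: 0 = middle between the two black lines, positive towards the level's +y end. It goes to the higher end, about 0.35 mm for each 0.001 rad of tilt, and settles in 1 s; it is between the lines within 3 mm of the middle. End stops at 16.5 mm.
- foot: The screw with its rubber foot (28 mm across); origin in the middle of the sole.
- packer_thin: Light wooden packer 44 x 40 x 6 mm, fixed on the 15 mm thick base; origin in the middle of its underside. One of the two packers lies under the foot, the other is a spare lying under the middle of the board.
- packer_thick: Dark wooden packer 44 x 40 x 18 mm, fixed on the base, see packer_thin.
- glue_pot: Small jar 38 mm across, 46 mm high, bystander; origin under its centre.
- green_tape: Roll of green tape 73 mm across, 18 mm high, bystander; origin under its centre.
- wagon: Dark red model wagon 28 x 87 x 41 mm, bystander; origin under its centre.
- screwdriver_red: Red and black screwdriver 198 mm long, bystander; origin under its centre.

How it is judged:
By the outcome, as a careful person would: the job done as asked, in the order asked, and still so for the second after the job is handed in, while the arm keeps its last pose, push and grip.
It also fails if it takes over 72 s, if anything falls off the work surface, if the arm or the gripper's body presses on something with over 40 N, if the wrist force passes 120 N, or if a joint passes its speed limit or range.

## Working session

There is one attempt and no reset: what is moved stays moved. The work goes in short steps, Python scripts to look and compute and a tool call to move; the robot and the scene stay as the last step left them, time stands still between calls to the robot, and variables do not carry over. Pictures are saved under pics/ and viewed, at most 10 in all, crops included, and the job is handed in when it is done.

Besides the shell and the picture viewer there is one more tool, called after ">>>" as name(argument=value, ...), one argument or row to a line, values as JSON. move_arm: Moves the arm, as the interface text tells. Its arguments: {"type":"object","properties":{"targets":{"type":"array"},"force":{"type":"number"}},"required":["targets"]}

```bash
mkdir -p pics; ls; cat > h.py <<'E'
import numpy as np, cv2
from cell import robot, optics
from scipy.spatial.transform import Rotation as R
def snap(n,f,crop=None,s=1):
    d=optics.get_image(n); im=d['img'][:,:,::-1].copy()
    np.savez('pics/'+n+'.npz',m=d['mtx'],T=d['world_from_camera'],im=im)
    if crop: x0,y0,x1,y1=crop; im=im[y0:y1,x0:x1]
    im=cv2.resize(im,None,fx=s,fy=s,interpolation=cv2.INTER_CUBIC); cv2.imwrite('pics/'+f,im)
def px2(n,u,v,z):
    d=np.load('pics/'+n+'.npz');T=d['T'];r=T[:3,:3]@np.linalg.inv(d['m'])@[u,v,1];o=T[:3,3]
    return o+r*(z-o[2])/r[2]
def proj(n,p):
    d=np.load('pics/'+n+'.npz');T=np.linalg.inv(d['T']);c=d['m']@(T[:3,:3]@np.array(p)+T[:3,3]);return c[:2]/c[2]
def ray(n,u,v):
    d=np.load('pics/'+n+'.npz');T=d['T'];r=T[:3,:3]@np.linalg.inv(d['m'])@[u,v,1];return T[:3,3],r/np.linalg.norm(r)
def tri(a,b):
    (o1,r1),(o2,r2)=ray('scene',*a),ray('top',*b)
    s=np.linalg.lstsq(np.c_[r1,-r2],o2-o1,rcond=None)[0]
    p,q=o1+s[0]*r1,o2+s[1]*r2; return (p+q)/2,np.linalg.norm(p-q)
def st():
    o=robot.get_obs(); print({k:np.round(o[k],4) for k in ['time','eef_pos','ee_rot','ft_force','ft_torque','opening','grasp_force','q']})
E
python3 - <<'E'
from h import *
snap('scene','s1.png');snap('top','t1.png');st()
for n in('scene','top'):
    d=np.load(f'pics/{n}.npz');print(d['T'].round(3),d['m'].round(0))
E
```

```text
pics
{'time': np.float64(0.1), 'eef_pos': array([ 0.2471, -0.5738,  0.2308]), 'ee_rot': array([-3.1406e+00,  1.0000e-04,  4.0680e-01]), 'ft_force': array([ 0.2937, -0.2664,  0.9924]), 'ft_torque': array([-0.0089, -0.0454,  0.0011]), 'opening': np.float64(0.0853), 'grasp_force': np.float64(0.0), 'q': array([ 1.1225,  0.4179, -0.0103,  1.6141,  0.0047,  1.1107, -0.053 ])}
[[ 0.73  -0.495  0.472  0.145]
 [-0.683 -0.508  0.525 -0.376]
 [-0.02  -0.706 -0.708  0.781]
 [ 0.     0.     0.     1.   ]] [[525.   0. 320.]
 [  0. 525. 238.]
 [  0.   0.   1.]]
[[ 0.025 -0.996  0.088  0.492]
 [-0.999 -0.027 -0.022  0.123]
 [ 0.025 -0.087 -0.996  1.035]
 [ 0.     0.     0.     1.   ]] [[522.   0. 323.]
 [  0. 522. 237.]
 [  0.   0.   1.]]
```

View pics/s1.png

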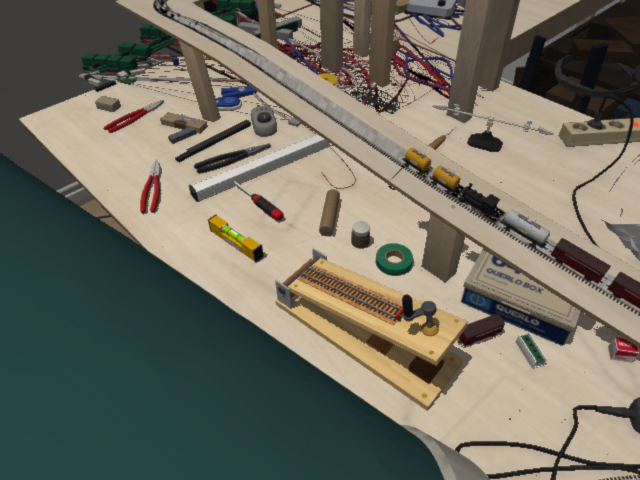

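View pics/t1.png

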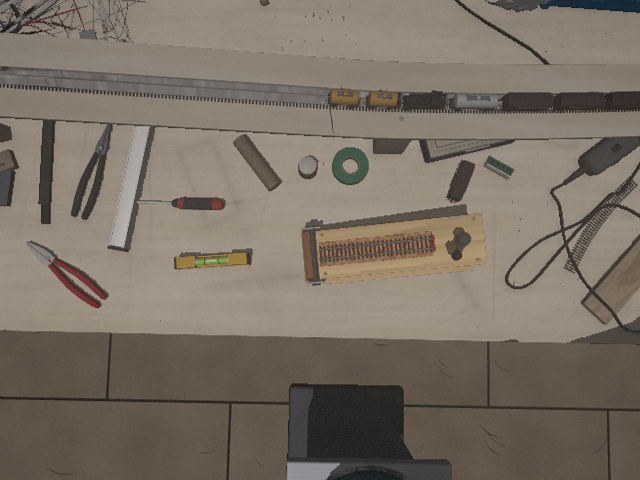

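The scene view shows the raised board with its crank at about (425,315) and the level at (235,238). In the top view the board runs from (312,255) to (480,240), and the level is at (213,260). The red buffer is towards the crank, on the right. I'll enlarge both.

```bash
python3 - <<'E'
from h import *
s=np.load('pics/scene.npz')['im'];t=np.load('pics/top.npz')['im']
f=lambda im,x0,y0,x1,y1,k:cv2.resize(im[y0:y1,x0:x1],None,fx=k,fy=k,interpolation=cv2.INTER_CUBIC)
a=f(t,290,195,490,295,4); b=np.zeros((200,800,3),np.uint8); b[:,:]=f(t,150,230,310,270,5)
cv2.imwrite('pics/tc.png',np.vstack([a,b]))
a=f(s,270,240,470,390,4);
cv2.imwrite('pics/sc.png',a)
E
```

```text
(no output)
```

View pics/tc.png

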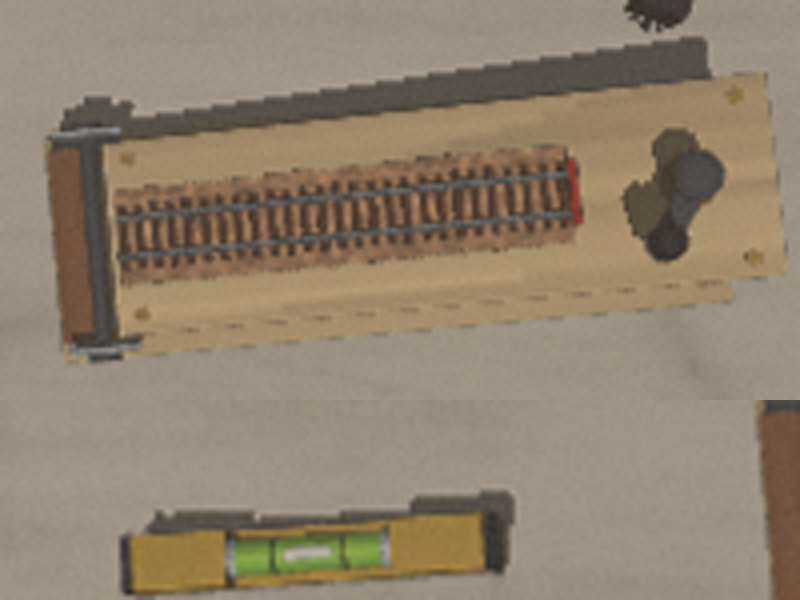

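View pics/sc.png

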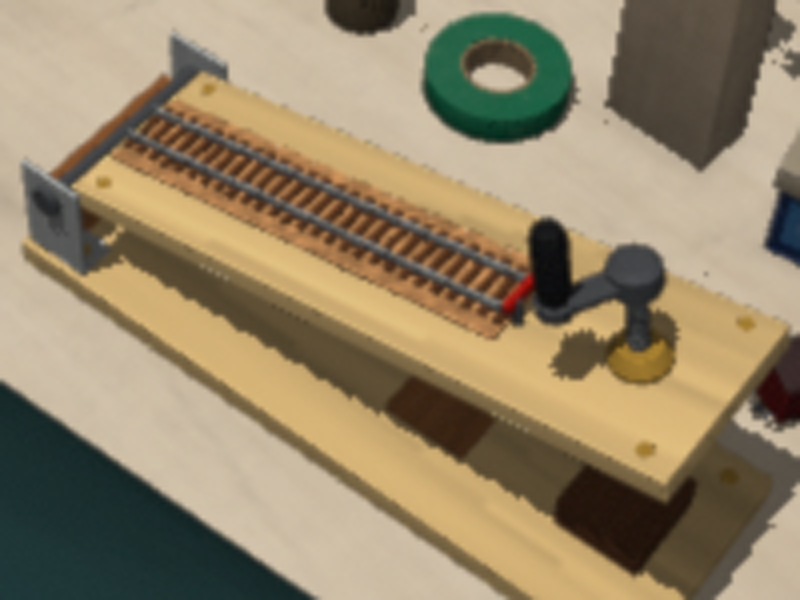

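```bash
cat > fit.py <<'E'
from h import *
from scipy.optimize import least_squares
S=lambda x,y:(270+x/4,240+y/4); Tt=lambda x,y:(290+x/4,195+y/4)
def board(p): # returns R, t of track_mid
    Rb=(R.from_euler('z',p[2])*R.from_euler('x',-p[3])).as_matrix()
    return Rb, np.array([p[0],p[1],.058])-Rb@[0,.115,-.0125]
def pts(p):
    Rb,t=board(p);e,h,a=p[4:7]
    L=dict(r1=[0,.103,0],r2=[0,-.103,0],c1=[.045,e,-.0065],c2=[-.045,e,-.0065],hub=[0,-.155,h],
      han=[.032*np.sin(a),-.155+.032*np.cos(a),h+.032])
    return {k:Rb@np.array(v)+t for k,v in L.items()}
obs=[('top','r1',Tt(120,237)),('top','r2',Tt(573,193)),('top','c1',Tt(767,72)),('top','c2',Tt(787,275)),('top','hub',Tt(698,172)),('top','han',Tt(667,242)),
('scene','r1',S(143,121)),('scene','r2',S(511,290)),('scene','c2',S(668,490)),('scene','c1',S(790,322)),('scene','hub',S(636,260)),('scene','han',S(550,230))]
def f(p):
    q=pts(p);return np.concatenate([proj(n,q[k])-o for n,k,o in obs])
if __name__=='__main__':
    r=least_squares(f,[.5,.12,.1,.3,-.18,.02,-1]);print(r.x.round(4));print(r.fun.reshape(-1,2).round(1))
    for k,v in pts(r.x).items():print(k,v.round(4))
    Rb,t=board(r.x);print('mid',t);np.save('p.npy',r.x)
    q=r.x.copy();q[3]=0;print('level:',{k:v.round(4) for k,v in pts(q).items()},board(q)[1])
    for z in(.034,):
        A=[px2('top',*c,z) for c in((175.4,263),(248.5,258),(213,260.3))];print(A,np.linalg.norm(A[0]-A[1]),np.arctan2(*(A[0]-A[1])[1::-1]))
    for c in((254,236),(470,240)):print(px2('top',*c,0))
E
python3 fit.py
```

```text
[ 0.5426  0.1179  0.1161  0.1971 -0.1937  0.0455 -1.0114]
[[-1.2  0.5]
 [-1.   0.2]
 [-0.4  0.2]
 [ 0.6  0.1]
 [ 0.1  0.8]
 [ 0.9 -0.3]
 [-0.7 -1. ]
 [ 3.1  1. ]
 [-0.2 -1.4]
 [ 0.6  0.5]
 [-0.5  0.6]
 [-0.8 -0.4]]
r1 [0.5437 0.1086 0.0726]
r2 [ 0.5671 -0.0921  0.1129]
c1 [ 0.6223 -0.1765  0.1243]
c2 [ 0.5329 -0.1869  0.1243]
hub [ 0.572  -0.1339  0.1678]
han [ 0.5424 -0.1142  0.1958]
mid [0.55541713 0.00826749 0.09277314]
level: {'r1': array([0.544 , 0.1059, 0.0705]), 'r2': array([ 0.5679, -0.0987,  0.0705]), 'c1': array([ 0.6231, -0.1836,  0.064 ]), 'c2': array([ 0.5337, -0.194 ,  0.064 ]), 'hub': array([ 0.5739, -0.1503,  0.116 ]), 'han': array([ 0.545 , -0.1366,  0.148 ])} [0.55595851 0.0036261  0.0705    ]
[array([0.52286022, 0.38042478, 0.034     ]), array([0.5360343 , 0.24220516, 0.034     ]), array([0.52986658, 0.30948814, 0.034     ])] 0.1388460372647881 1.665821902337815
[0.58143043 0.23704101 0.        ]
[ 0.58524658 -0.19437416  0.        ]
```

```bash
cat >> h.py <<'E'
def go(*T): # targets (x,y,z,yaw[,rx world tilt about board x]) -> rows in present tool axes
    o=robot.get_obs();R0=R.from_euler('xyz',o['ee_rot'])
    for t in T:
        Rt=R.from_euler('xyz',[np.pi,0,t[3]])
        if len(t)>4: Rt=R.from_rotvec(-t[4]*np.array([np.cos(.116),np.sin(.116),0]))*Rt
        print('mm',(R0.inv().apply(np.array(t[:3])-o['eef_pos'])*1000).round(1),'rot',(R0.inv()*Rt).as_rotvec().round(3))
E
python3 - <<'E'
from fit import *
p=np.load('p.npy')
for t in(.197,.1,.026):
    p[3]=t;Rb,m=board(p);print(t,Rb@[.03,-.175,-.0065]+m)
go((.59,-.17,.23,1.687),(.59,-.17,.15,1.687))
E
```

```text
0.197 [ 0.60524554 -0.15998191  0.12064514]
0.1 [ 0.6057942  -0.16468572  0.09292172]
0.026 [ 0.60600202 -0.16646744  0.07153712]
mm [ 474.6 -235.2    0.9] rot [-1.00e-03 -1.00e-03 -1.28e+00]
mm [ 474.6 -235.1   80.9] rot [-1.00e-03 -1.00e-03 -1.28e+00]
```

>>> move_arm(
  targets=[
    [[50,-25,0],[0,0,-0.15],1],
    [[100,-50,0],[0,0,-0.3],1],
    [[150,-75,0],[0,0,-0.45],1],
    [[190,-95,0],[0,0,-0.6],1],
    [[230,-115,0],[0,0,-0.75],1],
    [[270,-135,0],[0,0,-0.9],1],
    [[310,-155,0],[0,0,-1.05],1],
    [[350,-175,0],[0,0,-1.2],1],
  ],
)

```text
time: 0.9
eef_pos: [0.5005, -0.2729, 0.2313]
ee_rot: [-3.142, -0.0, 1.613]
ft_force: [0.4, -0.4, 0.9]
opening: 0.0001
grasp_force: 0.0
```

```bash
python3 - <<'E'
from h import *
st();go((.605,-.162,.2,1.687),(.605,-.162,.135,1.687),(.605,-.166,.08,1.687))
E
```

```text
{'time': np.float64(0.9), 'eef_pos': array([ 0.5005, -0.2729,  0.2313]), 'ee_rot': array([-3.1415e+00, -1.0000e-04,  1.6133e+00]), 'ft_force': array([ 0.3784, -0.436 ,  0.9191]), 'ft_torque': array([-0.0712, -0.0158,  0.055 ]), 'opening': np.float64(0.0001), 'grasp_force': np.float64(0.0), 'q': array([ 0.757 ,  0.3439, -0.3875,  1.7433,  0.1447,  1.0826,  0.3644])}
mm [106.3 109.1  31.3] rot [-0.    -0.    -0.074]
mm [106.3 109.1  96.3] rot [-0.    -0.    -0.074]
mm [102.3 109.  151.3] rot [-0.    -0.    -0.074]
```

>>> move_arm(
  targets=[
    [[30,32,0],[0,0,-0.03],1],
    [[60,64,0],[0,0,-0.07],1],
    [[90,94,0],[0,0,-0.07],1],
    [[106,109,20],[0,0,-0.07],1],
    [[106,109,50],[0,0,-0.07],1],
    [[106,109,80],[0,0,-0.07],1],
    [[106,109,98],[0,0,-0.07],1],
    [[106,109,98],[0,0,-0.07],1],
  ],
)

```text
time: 1.7
eef_pos: [0.6031, -0.1646, 0.1305]
ee_rot: [-3.137, -0.002, 1.677]
ft_force: [0.2, 0.1, 0.2]
opening: -0.0002
grasp_force: 0.0
```

>>> move_arm(
  targets=[
    [[0,0,6],[0,0,0],1],
    [[0,0,12],[0,0,0],1],
    [[0,0,17],[0,0,0],1],
    [[0,0,22],[0,0,0],1],
    [[-1,0,27],[0,0,0],1],
    [[-2,0,32],[0,0,0],1],
    [[-3,0,36],[0,0,0],1],
    [[-4,0,40],[0,0,0],1],
  ],
)

```text
time: 2.5
eef_pos: [0.605, -0.1689, 0.0929]
ee_rot: [-3.141, -0.0, 1.677]
ft_force: [-0.0, 0.4, 0.8]
opening: -0.0004
grasp_force: 0.5
```

```bash
python3 - <<'E'
from h import *
st();snap('scene','s2.png',(270,200,510,380),3.3)
E
```

```text
{'time': np.float64(2.5), 'eef_pos': array([ 0.605 , -0.1689,  0.0929]), 'ee_rot': array([-3.1414e+00, -2.0000e-04,  1.6769e+00]), 'ft_force': array([-0.0126,  0.4071,  0.7892]), 'ft_torque': array([ 0.1917,  0.0363, -0.0369]), 'opening': np.float64(-0.0004), 'grasp_force': np.float64(0.465), 'q': array([ 0.5092,  0.6088, -0.3897,  1.7012,  0.2838,  0.8879,  0.1083])}
```

View pics/s2.png

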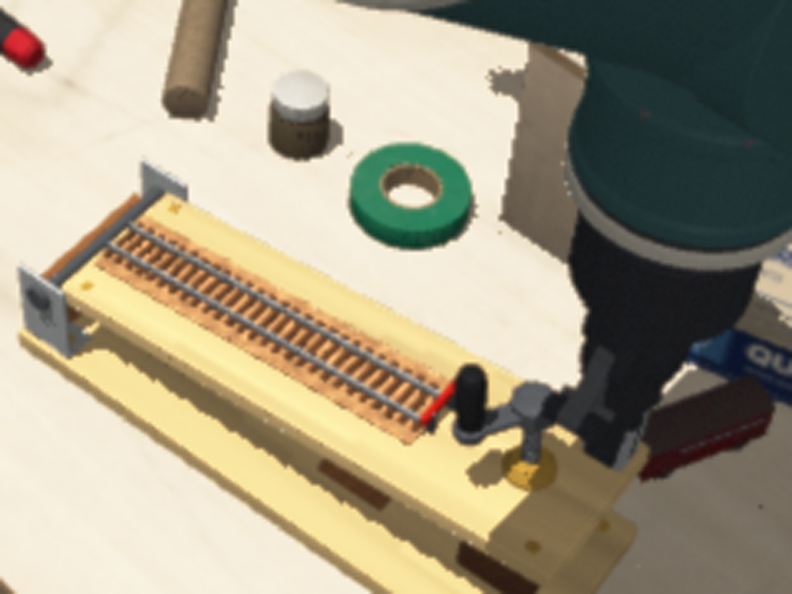

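The board is moving down under the fingertips, at about (620,445) in the crop. I'll carry on gently until the force rises.

>>> move_arm(
  targets=[
    [[0,0,3],[0,0,0],1],
    [[0,0,6],[0,0,0],1],
    [[0,0,9],[0,0,0],1],
    [[0,0,12],[0,0,0],1],
    [[0,0,14],[0,0,0],1],
    [[0,0,15],[0,0,0],1],
    [[0,0,16],[0,0,0],1],
    [[0,0,17],[0,0,0],1],
  ],
)

```text
time: 3.35
eef_pos: [0.605, -0.1689, 0.0763]
ee_rot: [-3.142, -0.0, 1.677]
ft_force: [-0.5, -0.0, 0.6]
opening: 0.0
grasp_force: 0.5
```

>>> move_arm(
  targets=[
    [[0,0,0.5],[0,0,0],1],
    [[0,0,1],[0,0,0],1],
    [[0,0,1.5],[0,0,0],1],
    [[0,0,2],[0,0,0],1],
    [[0,0,2.5],[0,0,0],1],
    [[0,0,3],[0,0,0],1],
    [[0,0,3],[0,0,0],1],
    [[0,0,3],[0,0,0],1],
  ],
)

```text
time: 4.15
eef_pos: [0.605, -0.1689, 0.0732]
ee_rot: [-3.142, -0.0, 1.677]
ft_force: [0.4, -0.3, 0.4]
opening: 0.0
grasp_force: 0.0
```

>>> move_arm(
  targets=[
    [[0,0,0.5],[0,0,0],1],
    [[0,0,1],[0,0,0],1],
    [[0,0,1.5],[0,0,0],1],
    [[0,0,2],[0,0,0],1],
    [[0,0,2.5],[0,0,0],1],
    [[0,0,3],[0,0,0],1],
    [[0,0,3.5],[0,0,0],1],
    [[0,0,4],[0,0,0],1],
  ],
)

```text
time: 4.95
eef_pos: [0.6052, -0.169, 0.0707]
ee_rot: [3.141, 0.001, 1.677]
ft_force: [-11.8, 0.1, 29.2]
opening: 0.0001
grasp_force: 13.7
```

```bash
python3 - <<'E'
from h import *
st();snap('scene','s3.png',(270,200,510,380),3.3);snap('top','t3.png')
E
```

```text
{'time': np.float64(4.95), 'eef_pos': array([ 0.6052, -0.169 ,  0.0707]), 'ee_rot': array([3.1413e+00, 7.0000e-04, 1.6768e+00]), 'ft_force': array([-11.7679,   0.096 ,  29.1581]), 'ft_torque': array([0.2879, 2.6136, 0.1557]), 'opening': np.float64(0.0001), 'grasp_force': np.float64(13.6858), 'q': array([ 0.5011,  0.6381, -0.3792,  1.711 ,  0.2988,  0.8494,  0.0967])}
```

View pics/s3.png

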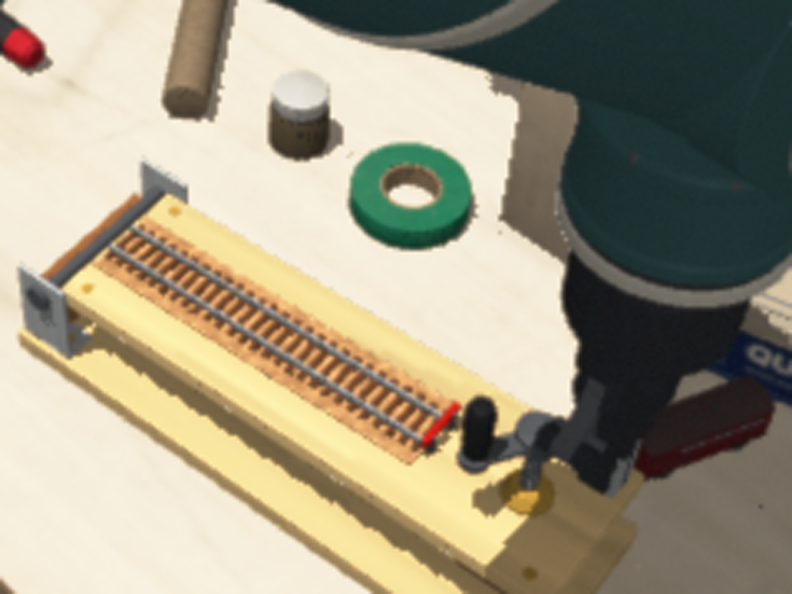

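The board now rests on the packer, with the force risen to 29 N. Next I lift off and go to the level.

```bash
python3 - <<'E'
from h import *
go((.605,-.169,.23,1.677),(.5295,.311,.23,1.666),(.5295,.311,.1,1.666),(.5295,.311,.005,1.666))
E
```

```text
mm [  -0.    -0.2 -159.3] rot [ 0.     0.001 -0.   ]
mm [ 485.2  -24.5 -159.7] rot [0.    0.001 0.011]
mm [485.3 -24.5 -29.7] rot [0.    0.001 0.011]
mm [485.4 -24.5  65.3] rot [0.    0.001 0.011]
```

>>> move_arm(
  targets=[
    [[0,0,-45],[0,0,0],1],
    [[0,0,-90],[0,0,0],1],
    [[0,0,-135],[0,0,0],1],
    [[30,0,-160],[0,0,0],0.9],
    [[78,-4,-160],[0,0,0],0.8],
    [[126,-7,-160],[0,0,0],0.7],
    [[174,-9,-160],[0,0,0],0.6],
    [[222,-12,-160],[0,0,0.01],0.5],
  ],
)

```text
time: 5.85
eef_pos: [0.5689, 0.0525, 0.2294]
ee_rot: [3.141, -0.0, 1.667]
ft_force: [1.1, 0.0, -0.2]
opening: 0.0424
grasp_force: 0.0
```

>>> move_arm(
  targets=[
    [[48,-2,0],[0,0,0],0.4],
    [[96,-4,0],[0,0,0],0.4],
    [[144,-7,0],[0,0,0],0.4],
    [[192,-9,0],[0,0,0],0.4],
    [[240,-12,10],[0,0,0],0.4],
    [[263,-12,50],[0,0,0],0.4],
    [[263,-12,100],[0,0,0],0.4],
    [[263,-12,130],[0,0,0],0.4],
  ],
)

```text
time: 6.65
eef_pos: [0.5307, 0.3115, 0.0958]
ee_rot: [-3.139, 0.001, 1.669]
ft_force: [0.2, -1.0, -0.6]
opening: 0.0515
grasp_force: 0.0
```

```bash
python3 - <<'E'
from h import *
st();go((.5295,.311,.1,1.666),(.5295,.311,.005,1.666))
snap('scene','s4.png',(190,180,310,270),5)
E
```

```text
{'time': np.float64(6.65), 'eef_pos': array([0.5307, 0.3115, 0.0958]), 'ee_rot': array([-3.1385e+00,  8.0000e-04,  1.6686e+00]), 'ft_force': array([ 0.2398, -0.9917, -0.5548]), 'ft_torque': array([-0.0824, -0.03  ,  0.015 ]), 'opening': np.float64(0.0515), 'grasp_force': np.float64(0.0), 'q': array([-0.1917,  0.6136, -0.527 ,  1.7279,  0.3759,  0.9054, -0.7778])}
mm [-0.4 -1.2 -4.2] rot [-0.003  0.001  0.003]
mm [-0.3 -1.  90.8] rot [-0.003  0.001  0.003]
```

View pics/s4.png

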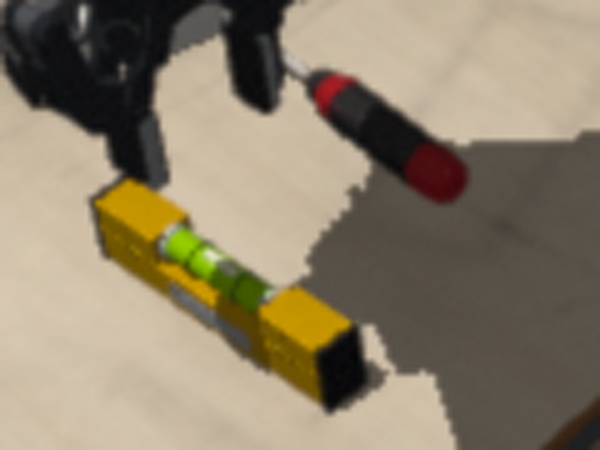

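The fingers straddle the level's line from above: tips at (140,185) and (260,105), level at (230,290). I go down and grip.

>>> move_arm(
  targets=[
    [[0,-1,30],[0,0,0],0.4],
    [[0,-1,60],[0,0,0],0.4],
    [[0,-1,80],[0,0,0],0.4],
    [[0,-1,90],[0,0,0],0.4],
    [[0,-1,90],[0,0,0],1],
    [[0,-1,90],[0,0,0],1],
    [[0,-1,90],[0,0,0],1],
    [[0,-1,90],[0,0,0],1],
  ],
  force=30,
)

```text
time: 7.5
eef_pos: [0.5321, 0.3115, 0.0107]
ee_rot: [3.14, -0.001, 1.667]
ft_force: [-1.3, -0.4, 7.5]
opening: 0.0208
grasp_force: 31.3
```

```bash
python3 - <<'E'
from fit import *
st();p=np.load('p.npy');p[3]=.023;Rb,m=board(p);print(m,p[2]+np.pi/2)
z=m[2]+robot.get_obs()['eef_pos'][2]
go((m[0],m[1],z+.1,1.687,.023),(m[0],m[1],z+.001,1.687,.023))
E
```

```text
{'time': np.float64(7.5), 'eef_pos': array([0.5321, 0.3115, 0.0107]), 'ee_rot': array([ 3.1398e+00, -7.0000e-04,  1.6667e+00]), 'ft_force': array([-1.2587, -0.3629,  7.48  ]), 'ft_torque': array([-0.1763,  0.2704, -0.0457]), 'opening': np.float64(0.0208), 'grasp_force': np.float64(31.2762), 'q': array([-0.2345,  0.7303, -0.4678,  1.7567,  0.4516,  0.7611, -0.8356])}
[0.55592168 0.00394185 0.07314146] 1.6869139998345928
mm [-308.3   -5.5 -173.4] rot [ 0.002 -0.024 -0.02 ]
mm [-308.4   -5.7  -74.4] rot [ 0.002 -0.024 -0.02 ]
```

>>> move_arm(
  targets=[
    [[0,0,-40],[0,0,0],1],
    [[0,0,-85],[0,0,0],1],
    [[0,0,-130],[0,0,0],1],
    [[-20,0,-173],[0,0,0],1],
    [[-65,-1,-173],[0,0,0],1],
    [[-110,-2,-173],[0,-0.01,-0.01],1],
    [[-155,-3,-173],[0,-0.01,-0.01],1],
    [[-200,-4,-173],[0,-0.02,-0.02],1],
  ],
)

```text
time: 8.3
eef_pos: [0.5465, 0.1096, 0.183]
ee_rot: [3.141, 0.02, 1.687]
ft_force: [1.1, -0.2, -0.8]
opening: 0.0209
grasp_force: 30.3
```

>>> move_arm(
  targets=[
    [[-35,0,0],[0,0,0],1],
    [[-70,-1,0],[0,0,0],1],
    [[-95,-1,0],[0,0,0],1],
    [[-108,-2,0],[0,0,0],1],
    [[-108,-2,25],[0,0,0],1],
    [[-108,-2,50],[0,0,0],1],
    [[-108,-2,65],[0,0,0],1],
    [[-108,-2,65],[0,0,0],1],
  ],
)

```text
time: 9.1
eef_pos: [0.5563, 0.0035, 0.118]
ee_rot: [-3.139, 0.019, 1.688]
ft_force: [-0.1, -0.3, -1.8]
opening: 0.0211
grasp_force: 30.3
```

```bash
python3 - <<'E'
from fit import *
st();p=np.load('p.npy');p[3]=.023;Rb,m=board(p)
go((m[0],m[1],.0841,1.687,.023))
snap('scene','s5.png',(270,200,430,320),5)
E
```

```text
{'time': np.float64(9.1), 'eef_pos': array([0.5563, 0.0035, 0.118 ]), 'ee_rot': array([-3.1386,  0.0192,  1.6877]), 'ft_force': array([-0.0969, -0.2689, -1.7632]), 'ft_torque': array([0.0341, 0.0615, 0.0454]), 'opening': np.float64(0.0211), 'grasp_force': np.float64(30.3156), 'q': array([ 0.3144,  0.4779, -0.4866,  1.8699,  0.3109,  0.8698, -0.213 ])}
mm [ 1.1 -0.2 33.9] rot [-0.003 -0.004  0.001]
```

View pics/s5.png

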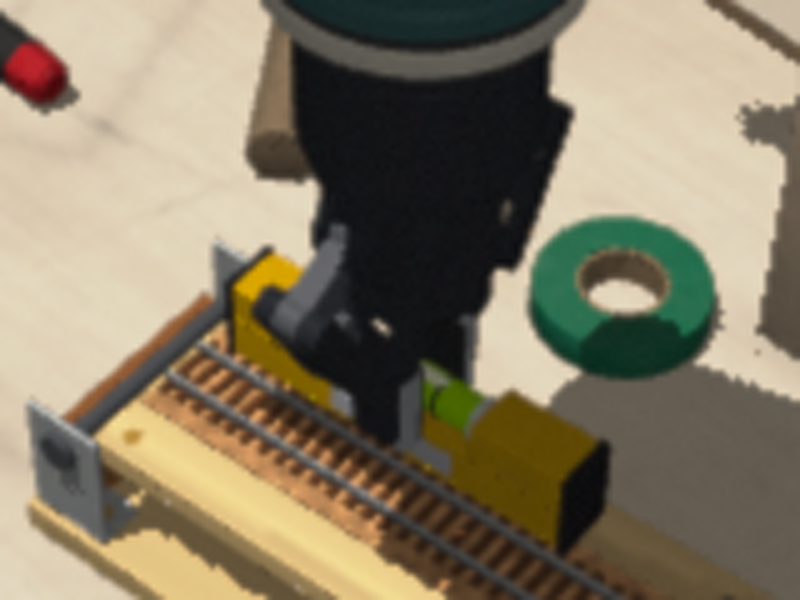

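The level is held square above the track, at about (410,400). I lower it.

>>> move_arm(
  targets=[
    [[0,0,10],[0,0,0],1],
    [[1,0,20],[0,0,0],1],
    [[1,0,25],[0,0,0],1],
    [[1,0,28],[0,0,0],1],
    [[1,0,30],[0,0,0],1],
    [[1,0,31],[0,0,0],1],
    [[1,0,32],[0,0,0],1],
    [[1,0,32],[0,0,0],1],
  ],
)

```text
time: 9.95
eef_pos: [0.5573, 0.0032, 0.0875]
ee_rot: [-3.141, 0.02, 1.687]
ft_force: [0.1, 0.3, -2.1]
opening: 0.0206
grasp_force: 30.3
```

>>> move_arm(
  targets=[
    [[0,0,0.5],[0,0,0],1],
    [[0,0,1],[0,0,0],1],
    [[0,0,1.5],[0,0,0],1],
    [[0,0,2],[0,0,0],1],
    [[0,0,2.5],[0,0,0],1],
    [[0,0,3],[0,0,0],1],
    [[0,0,3.5],[0,0,0],1],
    [[0,0,4],[0,0,0],1],
  ],
)

```text
time: 10.75
eef_pos: [0.5573, 0.0032, 0.084]
ee_rot: [-3.141, 0.02, 1.687]
ft_force: [-6.9, -0.2, 19.5]
opening: 0.0209
grasp_force: 32.6
```

>>> move_arm(
  targets=[
    [[0,0,-1.5],[0,0,0],1],
    [[0,0,-1.5],[0,0,0],0.6],
    [[0,0,-1.5],[0,0,0],0.5],
    [[0,0,-1.5],[0,0,0],0.5],
    [[0,0,-20],[0,0,0],0.5],
    [[0,0,-50],[0,0,0],0.5],
    [[0,0,-80],[0,0,0],0.7],
    [[0,0,-80],[0,0,0],1],
  ],
)

```text
time: 11.55
eef_pos: [0.5588, 0.0051, 0.1669]
ee_rot: [3.137, 0.021, 1.687]
ft_force: [0.6, 0.4, -0.3]
opening: 0.0142
grasp_force: 0.0
```

```bash
python3 - <<'E'
from fit import *
st();p=np.load('p.npy');p[3]=.023;Rb,m=board(p);P=Rb@[0,-.055,.034]+m;print(P)
go((*(P+[0,0,.02]),1.687),(*P,1.687))
E
```

```text
{'time': np.float64(11.55), 'eef_pos': array([0.5588, 0.0051, 0.1669]), 'ee_rot': array([3.1366, 0.0207, 1.6868]), 'ft_force': array([ 0.6143,  0.3619, -0.2524]), 'ft_torque': array([ 0.0216, -0.0125,  0.0076]), 'opening': np.float64(0.0142), 'grasp_force': np.float64(0.0), 'q': array([ 0.3352,  0.4134, -0.5123,  1.834 ,  0.2694,  0.9552, -0.1815])}
[ 0.56220154 -0.04989666  0.10839736]
mm [-54.2  -3.2  39.7] rot [ 0.005  0.021 -0.   ]
mm [-53.8  -3.3  59.7] rot [ 0.005  0.021 -0.   ]
```

>>> move_arm(
  targets=[
    [[-25,-1,0],[0,0.01,0],1],
    [[-54,-3,0],[0,0.02,0],1],
    [[-54,-3,20],[0,0.02,0],1],
    [[-54,-3,40],[0,0.02,0],1],
    [[-54,-3,50],[0,0.02,0],1],
    [[-54,-3,55],[0,0.02,0],1],
    [[-54,-3,57],[0,0.02,0],1],
    [[-54,-3,58],[0,0.02,0],1],
  ],
)

```text
time: 12.35
eef_pos: [0.5609, -0.0503, 0.1084]
ee_rot: [3.141, 0.001, 1.687]
ft_force: [-16.2, -2.2, 41.7]
opening: 0.0003
grasp_force: 20.8
```

>>> move_arm(
  targets=[
    [[0,0,0.3],[0,0,0],1],
    [[0,0,0.6],[0,0,0],1],
    [[0,0,0.9],[0,0,0],1],
    [[0,0,1.2],[0,0,0],1],
    [[0,0,1.5],[0,0,0],1],
    [[0,0,1.8],[0,0,0],1],
    [[0,0,2],[0,0,0],1],
    [[0,0,2],[0,0,0],1],
  ],
)

```text
time: 13.15
eef_pos: [0.5614, -0.0504, 0.1081]
ee_rot: [3.14, 0.002, 1.687]
ft_force: [-23.6, -1.5, 58.1]
opening: 0.0001
grasp_force: 29.1
```

Pressed too hard, so I back off to about 15 N and read the bubble.

>>> move_arm(
  targets=[
    [[0,0,-2],[0,0,0],1],
    [[0,0,-4],[0,0,0],1],
    [[0,0,-5],[0,0,0],1],
    [[0,0,-5],[0,0,0],1],
    [[0,0,-5],[0,0,0],1],
    [[0,0,-5],[0,0,0],1],
    [[0,0,-5],[0,0,0],1],
    [[0,0,-5],[0,0,0],1],
  ],
)

```text
time: 13.95
eef_pos: [0.5604, -0.0504, 0.1094]
ee_rot: [-3.141, -0.0, 1.687]
ft_force: [-1.0, 0.3, 0.1]
opening: 0.0001
grasp_force: 0.0
```

```bash
python3 - <<'E'
from fit import *
st();snap('top','t6.png');snap('scene','x6.png')
f=lambda im,x0,y0,x1,y1,k:cv2.resize(im[y0:y1,x0:x1],None,fx=k,fy=k,interpolation=cv2.INTER_CUBIC)
t=np.load('pics/top.npz')['im'];s=np.load('pics/scene.npz')['im']
cv2.imwrite('pics/c6.png',np.vstack([f(t,310,215,490,275,4),f(s,290,230,470,320,4)]))
E
```

```text
{'time': np.float64(13.95), 'eef_pos': array([ 0.5604, -0.0504,  0.1094]), 'ee_rot': array([-3.1412e+00, -1.0000e-04,  1.6868e+00]), 'ft_force': array([-0.9925,  0.2647,  0.0841]), 'ft_torque': array([0.0164, 0.0491, 0.0421]), 'opening': np.float64(0.0001), 'grasp_force': np.float64(0.0), 'q': array([ 0.4088,  0.4984, -0.474 ,  1.8597,  0.2938,  0.8531, -0.095 ])}
```

View pics/c6.png

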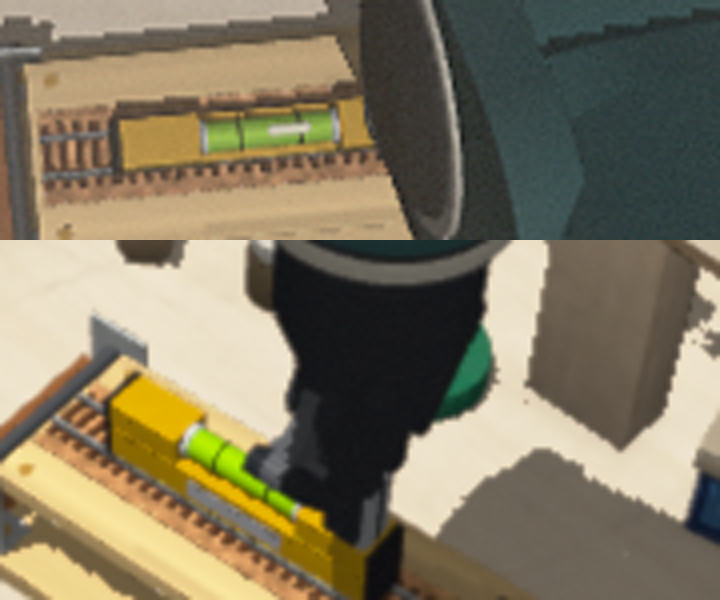

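The top crop shows the bubble at x≈289, against a vial centre of about 271 (2.13 px/mm). That puts it about 8.5 mm towards the free end, so the crank needs about -5.1 rad. From s3, the handle top was at scene pixel (415.5,322). I'll locate the handle and hub there.

```bash
python3 - <<'E'
from fit import *
p=np.load('p.npy');p[3]=.024
k=3.3
for z in(.156,):print('han',px2('scene',270+481/k,200+402/k,z),'hub',px2('scene',270+540/k,200+425/k,z-.032))
q=pts(p);print(q['han'],q['hub'],board(p)[0]@[0,-.155,-.0065]+board(p)[1])
print(proj('scene',q['han']+[0,0,.156-q['han'][2]]), (270+481/k,200+402/k))
E
```

```text
han [ 0.54403682 -0.13486609  0.156     ] hub [ 0.57379397 -0.14918806  0.124     ]
[ 0.54475071 -0.13438576  0.15408939] [ 0.57374595 -0.14886935  0.12250614] [ 0.57389064 -0.15010987  0.07047765]
[415.81627525 321.33930531] (415.75757575757575, 321.8181818181818)
```

```bash
python3 - <<'E'
from fit import *
go((.5604,-.0504,.22,1.687),(.5445,-.1345,.22,1.687),(.5445,-.1345,.134,1.687))
c=np.array([.5738,-.149]);h=np.array([.5445,-.1345])
R0=R.from_euler('xyz',[np.pi,0,1.687])
for k in range(0,18):
    a=2.682+.3*k;w=c+.0325*np.array([np.cos(a),np.sin(a)])-h
    print(k,.3*k,(R0.inv().apply([*w,0])*1000).round(0)[:2],end=';')
E
```

```text
mm [-0.000e+00 -1.000e-01 -1.106e+02] rot [-0. -0. -0.]
mm [ -81.7  -25.6 -110.6] rot [-0. -0. -0.]
mm [-81.7 -25.6 -24.6] rot [-0. -0. -0.]
0 0.0 [-0.  0.];1 0.3 [-9. -4.];2 0.6 [-19.  -5.];3 0.8999999999999999 [-28.  -3.];4 1.2 [-37.   1.];5 1.5 [-44.   8.];6 1.7999999999999998 [-48.  16.];7 2.1 [-50.  26.];8 2.4 [-49.  36.];9 2.6999999999999997 [-45.  45.];10 3.0 [-39.  52.];11 3.3 [-31.  57.];12 3.5999999999999996 [-22.  60.];13 3.9 [-12.  59.];14 4.2 [-3. 56.];15 4.5 [ 5. 50.];16 4.8 [11. 43.];17 5.1 [14. 34.];
```

>>> move_arm(
  targets=[
    [[0,0,-40],[0,0,0],1],
    [[0,0,-85],[0,0,0],0.8],
    [[0,0,-111],[0,0,0],0.6],
    [[-40,-12,-111],[0,0,0],0.6],
    [[-82,-26,-111],[0,0,0],0.6],
    [[-82,-26,-90],[0,0,0],0.6],
    [[-82,-26,-70],[0,0,0],0.6],
    [[-82,-26,-70],[0,0,0],0.6],
  ],
)

```text
time: 14.85
eef_pos: [0.5428, -0.1348, 0.1775]
ee_rot: [-3.138, -0.002, 1.686]
ft_force: [1.0, -0.3, 0.4]
opening: 0.0344
grasp_force: 0.0
```

```bash
python3 - <<'E'
from fit import *
st();go((.5445,-.1345,.134,1.687));snap('scene','s7.png',(340,230,480,335),5.5)
E
```

```text
{'time': np.float64(14.85), 'eef_pos': array([ 0.5428, -0.1348,  0.1775]), 'ee_rot': array([-3.1381e+00, -1.5000e-03,  1.6864e+00]), 'ft_force': array([ 0.982 , -0.3385,  0.4356]), 'ft_torque': array([0.0375, 0.0112, 0.0111]), 'opening': np.float64(0.0344), 'grasp_force': np.float64(0.0), 'q': array([ 0.5722,  0.4006, -0.4785,  1.8166,  0.2171,  0.9803,  0.1193])}
mm [ 0.1  1.8 43.4] rot [-0.003 -0.002 -0.001]
```

View pics/s7.png

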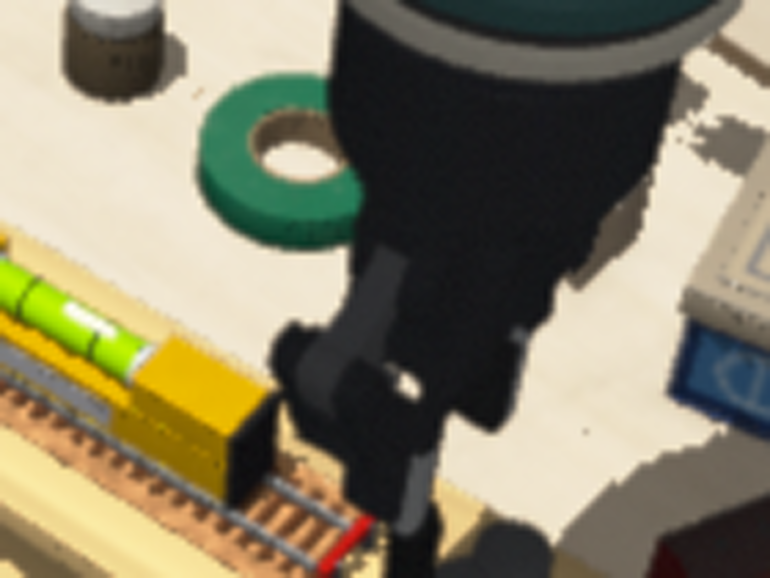

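The fingers straddle the handle: near tip at (400,525), far tip at (480,425), handle at (415,540). The level is flat on the rails. I go down and grip.

>>> move_arm(
  targets=[
    [[0,2,12],[0,0,0],0.6],
    [[0,2,24],[0,0,0],0.6],
    [[0,2,36],[0,0,0],0.6],
    [[0,2,43],[0,0,0],0.6],
    [[0,2,43],[0,0,0],1],
    [[0,2,43],[0,0,0],1],
    [[0,2,43],[0,0,0],1],
    [[0,2,43],[0,0,0],1],
  ],
  force=25,
)

```text
time: 15.7
eef_pos: [0.5457, -0.1345, 0.1364]
ee_rot: [-3.141, -0.0, 1.687]
ft_force: [-3.2, 0.4, -5.4]
opening: 0.0136
grasp_force: 24.4
```

>>> move_arm(
  targets=[
    [[-9,-4,1],[0,0,0],1],
    [[-19,-5,1],[0,0,0],1],
    [[-28,-3,1],[0,0,0],1],
    [[-37,1,1],[0,0,0],1],
    [[-44,8,1],[0,0,0],1],
    [[-48,16,1],[0,0,0],1],
    [[-50,26,1],[0,0,0],1],
    [[-50,26,1],[0,0,0],1],
  ],
)

```text
time: 16.5
eef_pos: [0.5798, -0.181, 0.1362]
ee_rot: [3.14, 0.0, 1.687]
ft_force: [-0.6, 0.7, 9.3]
opening: 0.0134
grasp_force: 25.7
```

>>> move_arm(
  targets=[
    [[1,10,0],[0,0,0],1],
    [[5,19,0],[0,0,0],1],
    [[11,26,0],[0,0,0],1],
    [[19,31,0],[0,0,0],1],
    [[28,34,0],[0,0,0],1],
    [[38,33,0],[0,0,0],1],
    [[47,30,0],[0,0,0],1],
    [[55,24,0],[0,0,0],1],
  ],
)

```text
time: 17.3
eef_pos: [0.5958, -0.1243, 0.1357]
ee_rot: [3.141, 0.001, 1.686]
ft_force: [-0.9, -5.5, 2.3]
opening: 0.0138
grasp_force: 25.2
```

>>> move_arm(
  targets=[
    [[6,-7,0],[0,0,0],1],
    [[9,-16,0],[0,0,0],1],
    [[9,-16,0],[0,0,0],1],
    [[9,-16,0],[0,0,0],1],
    [[9,-16,0],[0,0,0],0.6],
    [[9,-16,0],[0,0,0],0.6],
    [[9,-16,-40],[0,0,0],0.6],
    [[9,-16,-80],[0,0,0],0.6],
  ],
)

```text
time: 18.1
eef_pos: [0.5779, -0.1162, 0.2156]
ee_rot: [-3.139, -0.002, 1.687]
ft_force: [0.2, -0.1, 0.7]
opening: 0.0342
grasp_force: 0.0
```

```bash
python3 - <<'E'
from fit import *
st();p=np.load('p.npy');p[3]=.0;Rb,m=board(p);P=Rb@[0,-.057,.034]+m;print(P)
go((*(P+[0,0,.03]),1.687),(*P,1.687))
E
```

```text
{'time': np.float64(18.1), 'eef_pos': array([ 0.5779, -0.1162,  0.2156]), 'ee_rot': array([-3.1392e+00, -1.7000e-03,  1.6874e+00]), 'ft_force': array([ 0.2396, -0.0535,  0.6954]), 'ft_torque': array([ 0.0313, -0.0371, -0.0414]), 'opening': np.float64(0.0342), 'grasp_force': np.float64(0.0), 'q': array([ 0.5228,  0.4106, -0.4844,  1.7066,  0.211 ,  1.0793,  0.0887])}
[ 0.56256236 -0.05299006  0.1045    ]
mm [64.4 -7.6 81.3] rot [-0.002 -0.002  0.   ]
mm [ 64.4  -7.6 111.3] rot [-0.002 -0.002  0.   ]
```

>>> move_arm(
  targets=[
    [[32,-4,0],[0,0,0],1],
    [[64,-8,0],[0,0,0],1],
    [[64,-8,40],[0,0,0],1],
    [[64,-8,80],[0,0,0],1],
    [[64,-8,98],[0,0,0],1],
    [[64,-8,103],[0,0,0],1],
    [[64,-8,106],[0,0,0],1],
    [[64,-8,108],[0,0,0],1],
  ],
)

```text
time: 18.9
eef_pos: [0.5636, -0.054, 0.1083]
ee_rot: [3.141, 0.0, 1.687]
ft_force: [-0.3, 0.0, 0.5]
opening: -0.0003
grasp_force: 0.0
```

>>> move_arm(
  targets=[
    [[0,0,0.2],[0,0,0],1],
    [[0,0,0.5],[0,0,0],1],
    [[0,0,0.7],[0,0,0],1],
    [[0,0,1],[0,0,0],1],
    [[0,0,1.2],[0,0,0],1],
    [[0,0,1.5],[0,0,0],1],
    [[0,0,1.5],[0,0,0],1],
    [[0,0,1.5],[0,0,0],1],
  ],
)

```text
time: 19.7
eef_pos: [0.5629, -0.0541, 0.106]
ee_rot: [-3.141, -0.0, 1.687]
ft_force: [-1.4, 0.2, -0.8]
opening: -0.0
grasp_force: 0.0
```

>>> move_arm(
  targets=[
    [[0,0,0.2],[0,0,0],1],
    [[0,0,0.5],[0,0,0],1],
    [[0,0,0.7],[0,0,0],1],
    [[0,0,1],[0,0,0],1],
    [[0,0,1.2],[0,0,0],1],
    [[0,0,1.5],[0,0,0],1],
    [[0,0,1.5],[0,0,0],1],
    [[0,0,1.5],[0,0,0],1],
  ],
)

```text
time: 20.5
eef_pos: [0.563, -0.0541, 0.1048]
ee_rot: [-3.142, 0.0, 1.687]
ft_force: [-1.6, -0.8, 5.3]
opening: 0.0001
grasp_force: 2.6
```

>>> move_arm(
  targets=[
    [[0,0,0.2],[0,0,0],1],
    [[0,0,0.4],[0,0,0],1],
    [[0,0,0.6],[0,0,0],1],
    [[0,0,0.8],[0,0,0],1],
    [[0,0,1],[0,0,0],1],
    [[0,0,1.2],[0,0,0],1],
    [[0,0,1.2],[0,0,0],1],
    [[0,0,1.2],[0,0,0],1],
  ],
)

```text
time: 21.3
eef_pos: [0.5633, -0.0542, 0.1045]
ee_rot: [3.141, 0.001, 1.687]
ft_force: [-7.5, -1.0, 21.7]
opening: 0.0
grasp_force: 10.7
```

>>> move_arm(
  targets=[
    [[0,0,-0.5],[0,0,0],1],
    [[0,0,-0.5],[0,0,0],1],
    [[0,0,-0.5],[0,0,0],1],
    [[0,0,-0.5],[0,0,0],1],
    [[0,0,-0.5],[0,0,0],1],
    [[0,0,-0.5],[0,0,0],1],
    [[0,0,-0.5],[0,0,0],1],
    [[0,0,-0.5],[0,0,0],1],
  ],
)

```text
time: 22.1
eef_pos: [0.5632, -0.0542, 0.1046]
ee_rot: [3.141, 0.0, 1.687]
ft_force: [-4.9, -0.5, 14.3]
opening: 0.0002
grasp_force: 7.1
```

```bash
python3 - <<'E'
from h import *
st();snap('top','t8.png')
im=np.load('pics/top.npz')['im'].astype(int)
# vial zone in full image px: x 355-400, y 240-257
c=im[240:258,352:404]; g=(c[:,:,1]-c[:,:,0]>50)&(c[:,:,1]-c[:,:,2]>10)
w=c.min(2)>130
for k in range(18):print(240+k,''.join('W' if w[k,i] else 'g' if g[k,i] else '#' if c[k,i].max()<75 else '.' for i in range(52)))
E
```

```text
{'time': np.float64(22.1), 'eef_pos': array([ 0.5632, -0.0542,  0.1046]), 'ee_rot': array([3.1413e+00, 4.0000e-04, 1.6867e+00]), 'ft_force': array([-4.929 , -0.472 , 14.2673]), 'ft_torque': array([-0.0408,  1.0835,  0.028 ]), 'opening': np.float64(0.0002), 'grasp_force': np.float64(7.1417), 'q': array([ 0.4073,  0.5086, -0.4655,  1.8556,  0.2969,  0.8457, -0.0905])}
240 ..................................##..#............#
241 ......................#...#........................#
242 ...................................................#
243 ...................................ggggg...........#
244 ........................ggggggggg.ggggggg.W.........
245 ..............gggg.gggggggggggggg.ggggggg.W.........
246 ..........gggggggg.ggg...WWWWWWgg.ggggggg.W.........
247 .........Wgggggggg.ggWWWWWWWWWWgg.ggggggggW.........
248 .........Wgggggggg.ggWWWWWWWWWggg.ggggggggW.........
249 .........WWgggggggggggggggggggggg.ggggggggW.........
250 .........WWgggggggggggggggggggggg#g.................
251 .........WWggggggg.ggggg............................
252 .........W.ggg......................................
253 ....................................................
254 .......................................#............
255 ....................................................
256 ....................................................
257 ....................................................
```

The bubble spans columns 21–30 between lines at 18 and 33, so it is centred, and the hand is pressing with about 14 N. I hand in.

```bash
python3 -c "
from cell import robot
print(robot.close_job())"
```

```text
the job is handed in; nothing more can be done
None
```

The job is handed in: the board stands on its packer, the bubble was centred between the lines in the last camera image, and the hand is still pressing the level with about 14 N, after about 22 s of the 72 s.

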